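# Audit probe on the coffee console

## Task

Take the reading of the coffee corner's control console: first slide the dust cover on its sloping face fully aside, then draw the service probe out of its holder and set its sprung nose on the middle of the ringed round spot that the cover had hidden, the probe square to the sloping face. Press gently, so that the nose is pushed in about half of its travel and never driven in hard, and finish there, still holding the probe in the gripper on the spot; leave the mug, jar, cups, tumbler, creamer and bottle where they stand.

Things in the scene. Friction and masses are not known exactly. Their poses are not given: they have to be found in the camera images.
- console: The console (fixed): a grey wedge 160 mm deep, 210 mm wide, 30 mm high at its front edge and 88 mm at its back; its face slopes up away from the robot at 20 degrees to the level. On the face: a screen and four keys above the spot, and a plain square 22 mm window, not to be used, 50 mm to the spot's -y side. Origin: centre of its underside, z up, x to its back.
- port_spot (a point): Middle of the round spot on the console's face: a flat 22 mm steel disc in a 34 mm dark ring, standing 2 mm proud of the face, hidden under the dust cover at the start. Axes: z is the outward normal of the sloping face, x points up the slope, y is level along the face, the way the cover opens.
- cover (a joint): Dust cover, m: 0 covers the spot, 0.050 is fully open (end stop). It starts within 8 mm of closed. It slides along the spot's +y against about 1.5 N of friction and stays where it is left.
- cover_tab (a point): Centre of the cover's grip tab: an upright block 14 mm wide (along the slide), 26 mm long up the slope, 27 mm tall along the face normal, its top 34 mm above the face. It stands in the middle of the grey cover plate, 42 mm (along the slide) by 46 mm, whose upper side is 7 mm above the face. Axes as for the spot.
- probe_grip (a point): Centre of the square grip of the probe, which stands upright in its holder, nose down. From the tip up along its z: steel nose 14 mm across, rounded end (0 to 20 mm), dark round neck 24 across (to 50), rubber collar 38 across (to 56), grey square grip 26 x 26 (to 128; this point at 92), small cap to 131. x and y are square to the grip's flats.
- probe_tip (a point): Tip of the probe's sprung nose; 92 mm below the grip's centre when the nose is out. Moves with the nose.
- nose (a joint): How far the nose is pushed into the probe, m: 0 out, 0.012 bottomed. The spring gives about 0.6 N at the start and 4.2 N when bottomed (300 N/m).
- holder_mouth (a point): Centre of the mouth of the probe's holder, a fixed black block 80 x 80 x 62 mm with a round hole 27 mm wide; the point is on its top face. The probe's collar rests on that face, the nose hangs free 50 mm below it. Console and holder may stand on either side of the table's middle.
- port: The spot with its ring (its contact disc); origin on the face, axes as for the spot.
- probe: The whole probe, loose, about 0.18 kg; origin at the tip of the nose when it is out, z towards the cap.
- mug: Bystander, to be left alone: the white mug between console and holder, 85 mm tall, 76 mm across; origin at the centre of its underside.
- jar: Bystander, to be left alone: a squat amber glass jar, 85 mm tall, 60 mm across; origin at the centre of its underside.
- cups: Bystander, to be left alone: a stack of upturned paper cups, 136 mm tall, 74 mm across; origin at the centre of its underside.
- tumbler: Bystander, to be left alone: a steel tumbler, 100 mm tall, 68 mm across; origin at the centre of its underside.
- creamer: Bystander, to be left alone: a small white creamer cup, 60 mm tall, 60 mm across; origin at the centre of its underside.
- syrup: Bystander, to be left alone: a green syrup bottle, 170 mm tall, 68 mm across; origin at the centre of its underside.
Not all that is in view belongs to the job. Of the things that look like the probe, the largest one is meant.

How it is judged:
By the outcome, as a careful person would: the job done as asked, in the order asked, and still so for the second after the job is handed in, while the arm keeps its last pose, push and grip.
It also fails if it takes over 48 s, if anything falls off the work surface, if the arm or the gripper's body presses on something with over 40 N, if the wrist force passes 120 N, or if a joint passes its speed limit or range.

## Robot

A 6-joint arm with a two-finger parallel gripper is mounted at the origin on the work surface. World frame = base frame: x ahead of the robot, y to its left, z up, the work surface at z = 0. Lengths are in mm, angles in rad, forces in N, time in s.
With the tool pointing down it reaches from about 400 to 925 mm from the base axis. Payload 12.5 kg.
Tool frame: the origin (TCP) lies on the centre line of the jaws, within the pads' length; the fingertips stand 17 mm ahead of it and the grasp point (between the pads) lies 2 mm behind it; z points along the fingers, y is the line along which they close (so a half turn about z gives the same grasp; the last joint's range is limited). The gripper opens to 95 mm and grips with 3 to 60 N. Pads are 20 mm wide; open, the fingers measure 119 mm over their backs; the gripper's body (75 mm by 180 mm) begins 59 mm behind the grasp point.
Start: joints at [-1.323, 0.491, 1.559, -0, 1.092, -0.106], TCP at [216.564, -586.298, 231.661] pointing down, gripper open.
Joint ranges: [-3.1, 3.1], [-0.84, 2.19], [0.05, 2.79], [-1.13, 4.28], [0.06, 2.93], [-2.69, 2.69]. Speed limits (rad/s): [2.22, 2.22, 2.79, 3.14, 3.14, 3.14].

## Interface

Orientations are given as [roll, pitch, yaw] about the fixed x, y, z axes, in that order (R = Rz(yaw) Ry(pitch) Rx(roll)).
In Python, from cell import env gives the robot as it stands.
- The arm moves only by the tool drive_tool, never from a script. Its argument "deltas" is text: rows parted by semicolons, each of 4 numbers parted by spaces: the shift along the world's x, y, z normalised to -1 to 1, where 1 is 100 mm, then the turn about the world's z normalised to -1 to 1, where 1 is 180 degrees. A call has 1 to 10 rows; each row shifts and turns the commanded pose from where the row before left it; what a row does not reach is not made up. A row lasts 1/12 s, in which the tool goes at most 41.7 mm and 7.16 degrees, less where a joint would pass 70% of its speed; a pose out of reach is approached as far as the arm can. A call with a number of a shift or a turn outside -1 to 1 is refused whole. A call with a gripper value outside its range is refused whole. "gripper" is the closure, from 0 (fully open) to 1 (shut), set as the call begins (left out, the last holds). The fingers move at their own pace and stop on an object; the grip force is fixed at half the most. Time passes only in rows, so rows that do not move let the fingers close. It gives the time, the measured TCP pose, the force, the opening and the grip force at its end, in the units of the state.
- env.state(): the state, without advancing time (a new reading comes with each control period).
- env.read_camera(name): name is "scene" or "top"; returns (picture, depth): 480x640x3 uint8, red, green, blue; 480x640 float32, mm along the optical axis (not along the pixel's ray), 0 where there is no reading.
- env.camera_params(name): a dict with "mtx" (3x3 intrinsics, pixels), "k1" (the pictures are not rectified: a ray, as slopes to the right and down, at radius r is drawn at 1 + k1 r^2 times it, then the intrinsics apply), "camera_from_world" (4x4, takes a point from world to camera coordinates). Camera axes: x right, y down, z forward; pixel columns grow to the right and rows downward; lengths in mm; the calibration is good to about 2 mm. A picture is of the moment at which its call begins. camera_params takes no time and is no camera call.
- env.job_done(): hands the job in; it is judged then, once.
The state is a dict: "t": time; "joints": joint angles; "qvel": joint speeds; "tau": joint torques, N m; "eef_pos": TCP position; "tcp_rot": TCP orientation; "ft_force": force on the tool from outside, world axes, zero at the start; "moment": the same for the moment, N m; "opening": opening from 0.0 (shut) to 1.0 (fully open); "grip_force": force on a finger pad.
Only numpy, scipy, OpenCV 4.12 (cv2) and the standard library are available. Lean on these libraries where they do the work, as an engineer would, in place of code of your own. Each camera call takes 0.05 s, during which the arm holds its last target. There are 200 camera calls.

## Working session

There is one attempt and no reset: what is moved stays moved. The work goes in short steps, Python scripts to look and compute and a tool call to move; the robot and the scene stay as the last step left them, time stands still between calls to the robot, and variables do not carry over. Pictures are saved under pics/ and viewed, at most 10 in all, crops included, and the job is handed in when it is done.

Besides the shell and the picture viewer there is one more tool, called after "Request:" as name(argument=value, ...) on one line, values as JSON. drive_tool: Moves the arm, as the interface text tells. Its arguments: {"type":"object","properties":{"deltas":{"type":"string"},"gripper":{"type":"number"}},"required":["deltas"]}

```bash
ls; mkdir -p pics; cat > h.py <<'E'
import numpy as np, cv2
from cell import env
def snap(n):
    im,d=env.read_camera(n); np.savez(f'{n}.npz',im=im,d=d); return im,d
def load(n):
    z=np.load(f'{n}.npz'); return z['im'],z['d']
def w(n,u,v,z,P=None):
    P=P or env.camera_params(n); K=np.array(P['mtx'],float); T=np.array(P['camera_from_world'],float)
    x,y=cv2.undistortPoints(np.array([[[u,v]]],float),K,np.array([P['k1'],0,0,0.]))[0,0]
    return np.linalg.inv(T)[:3]@np.array([x*z,y*z,z,1])
def pt(n,d,u,v,r=1):
    p=d[v-r:v+r+1,u-r:u+r+1]; return w(n,u,v,float(np.median(p[p>0])))
def proj(n,X):
    P=env.camera_params(n); K=np.array(P['mtx'],float); T=np.array(P['camera_from_world'],float)
    c=T[:3]@np.append(X,1); return cv2.projectPoints(c.reshape(1,1,3),np.zeros(3),np.zeros(3),K,np.array([P['k1'],0,0,0.]))[0].ravel()
E
python3 - <<'E'
from h import *
for n in('scene','top'):
    im,d=snap(n); cv2.imwrite(f'pics/{n}0.png',im[:,:,::-1]); P=env.camera_params(n); print(P)
print(env.state())
E
```

```text
pics
{'mtx': array([[504.14135542,   0.        , 317.96689609],
       [  0.        , 504.14135542, 234.75094119],
       [  0.        ,   0.        ,   1.        ]]), 'k1': 0.04054786702410454, 'camera_from_world': array([[ 7.57485193e-01,  6.52851572e-01, -1.00336653e-03,
        -4.39492720e+02],
       [ 5.15819786e-01, -5.99431758e-01, -6.12055158e-01,
        -2.64098168e+02],
       [-4.00182622e-01,  4.63105163e-01, -7.90814439e-01,
         1.43128044e+03],
       [ 0.00000000e+00,  0.00000000e+00,  0.00000000e+00,
         1.00000000e+00]])}
{'mtx': array([[515.84962036,   0.        , 323.82206745],
       [  0.        , 515.84962036, 243.5579557 ],
       [  0.        ,   0.        ,   1.        ]]), 'k1': -0.1410618437592514, 'camera_from_world': array([[ 7.18700655e-03, -9.99933101e-01,  9.06312224e-03,
        -3.25683125e+01],
       [-9.96678254e-01, -7.89828197e-03, -8.10560009e-02,
         5.62428414e+02],
       [ 8.11221615e-02, -8.45046684e-03, -9.96668342e-01,
         1.52877611e+03],
       [ 0.00000000e+00,  0.00000000e+00,  0.00000000e+00,
         1.00000000e+00]])}
{'t': 0.1, 'joints': array([-1.32261925e+00,  4.91495626e-01,  1.55935984e+00,  2.14547934e-05,
        1.09165256e+00, -1.05612936e-01]), 'qvel': array([-0.00133835, -0.00078742, -0.00125101,  0.00075375,  0.00086243,
        0.00080069]), 'tau': array([ 4.55789952e-03, -6.13621116e+01, -2.58606863e+01,  6.94639608e-02,
        4.70130437e-02, -6.20625224e-05]), 'eef_pos': array([ 216.5106038 , -586.11726695,  231.13230674]), 'tcp_rot': array([-3.14068439e+00, -1.15419128e-04,  3.53780057e-01]), 'ft_force': array([ 0.27567903, -0.51154581, -0.087523  ]), 'moment': array([-0.01688037,  0.03486751,  0.00784205]), 'grip_force': 0.0, 'opening': 1.0028721250246861}
```

View pics/scene0.png

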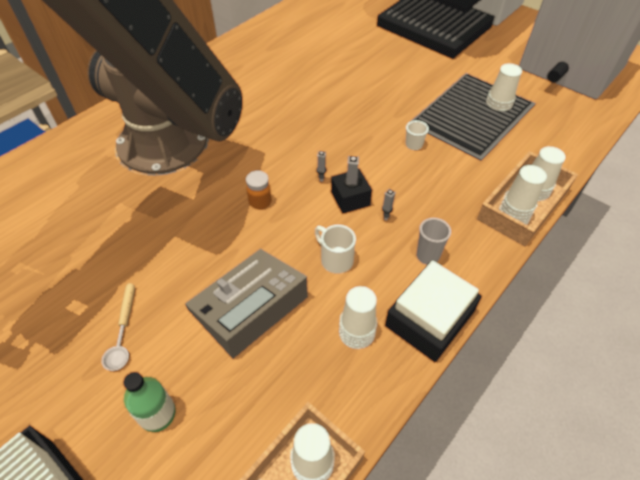

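View pics/top0.png

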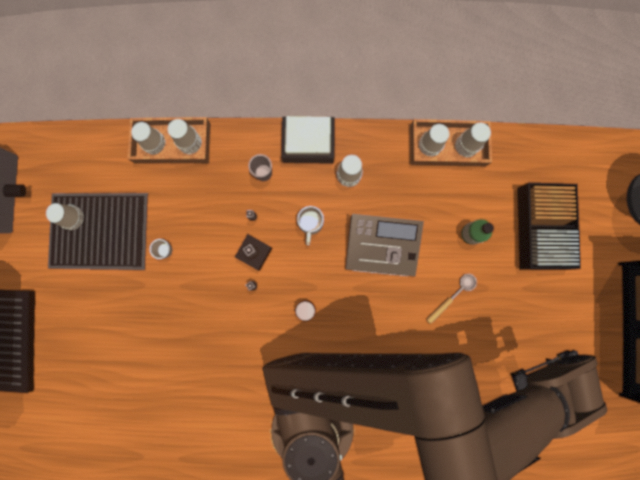

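```bash
python3 - <<'E'
from h import *
im,d=load('top'); a=cv2.resize(im[205:285,335:435],None,fx=5,fy=5,interpolation=cv2.INTER_CUBIC)
b=cv2.resize(im[205:300,230:275],None,fx=5,fy=5,interpolation=cv2.INTER_CUBIC)
c=np.zeros((480,800,3),np.uint8); c[:400,:500]=a; c[:475,520:745]=b
s,ds=load('scene')
cv2.imwrite('pics/c1.png',c[:,:,::-1])
a=cv2.resize(s[235:355,180:315],None,fx=4,fy=4,interpolation=cv2.INTER_CUBIC)
b=cv2.resize(s[145:225,310:400],None,fx=3,fy=3,interpolation=cv2.INTER_CUBIC)
c=np.zeros((480,800,3),np.uint8); c[:480,:540]=a; c[:240,:][:, 530:800]=b
cv2.imwrite('pics/c2.png',c[:,:,::-1])
E
```

```text
(no output)
```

View pics/c1.png

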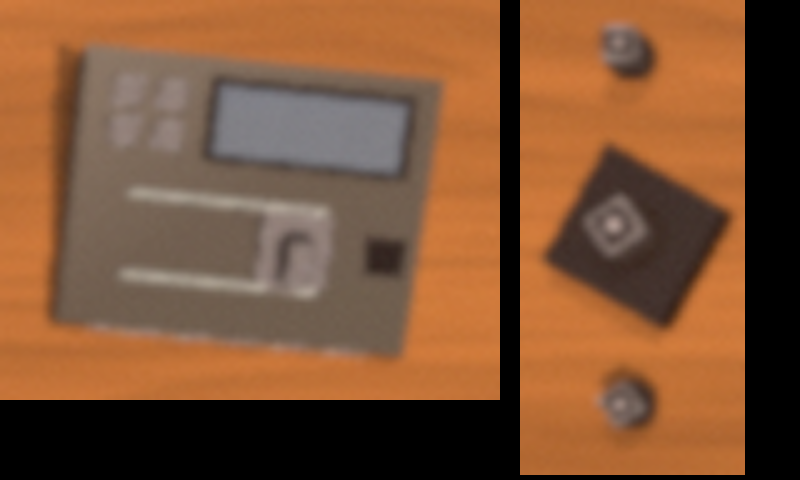

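View pics/c2.png

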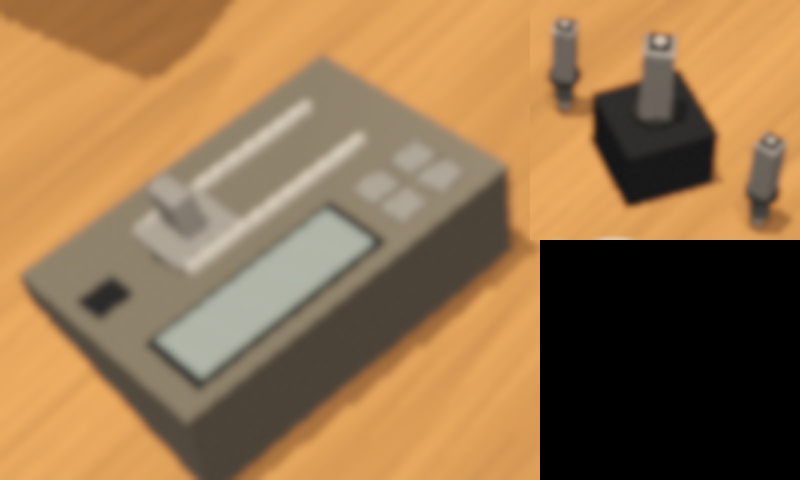

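```bash
cat > fit.py <<'E'
from h import *
from scipy.optimize import least_squares
S=np.radians(20)
def con(p,L): # L local console coords
    c,s=np.cos(p[2]),np.sin(p[2]); return np.array([p[0]+c*L[0]-s*L[1],p[1]+s*L[0]+c*L[1],L[2]])
def face(sx,y,n=0): # sx slope coord from front edge
    return np.array([-80+sx*np.cos(S)-n*np.sin(S),y,30+sx*np.sin(S)+n*np.cos(S)])
SL=160/np.cos(S)
obs=[('top',352.6,214.6,SL,105),('top',423,221.8,SL,-105),('top',415.4,276.4,0,-105),('top',346,269.4,0,105),
('scene',186.25,304.5,0,-105),('scene',260.5,249.25,0,105),('scene',307,277,SL,105),('scene',226.75,340.75,SL,-105)]
f=lambda p:np.concatenate([proj(n,con(p,face(a,b)))-[u,v] for n,u,v,a,b in obs])
r=least_squares(f,[550,-100,-.1],x_scale=[100,100,.1]); con_p=r.x
# holder
ho=[('top',248.4,234,40,40),('top',272,248,40,-40),('top',259.4,270.4,-40,-40),('top',235.4,256.4,-40,40)]
hf=lambda p:np.concatenate([proj(n,con(p,[a,b,62]))-[u,v] for n,u,v,a,b in ho])
rh=least_squares(hf,[500,150,-.5],x_scale=[100,100,.1])
E
python3 - <<'E'
from fit import *
np.set_printoptions(precision=1,suppress=True)
print(r.x,np.degrees(r.x[2]),r.fun); print(rh.x,np.degrees(rh.x[2]),rh.fun)
# window centre
def ray(n,u,v):
    a=w(n,u,v,100.);b=w(n,u,v,2000.);return a,b-a
def onface(n,u,v,h):
    g=lambda q:proj(n,con(con_p,face(q[0],q[1],h)))-[u,v]
    return least_squares(g,[60,0]).x
print('win',onface('top',412,256.4,0),onface('scene',206.25,309.5,0))
T=lambda x,y:('top',335+x/5,205+y/5)
C=lambda x,y:('scene',180+x/4,235+y/4)
print('plate corners',[onface(*T(*q),7) for q in((265,203),(330,208),(320,293),(256,285))])
print('tabtop',onface(*T(290,242),34),onface(*C(167,187),34))
t,d=load('top');s,ds=load('scene')
def atz(n,u,v,z):
    a,b=ray(n,u,v);return a+b*(z-a[2])/b[2]
print('cap',atz('top',248.8,249.8,143),atz('scene',353,159,143),'depth',pt('top',d,249,250),pt('scene',ds,353,161))
X=con(con_p,face(60,50)); print('facepts',[ (pt('top',d,u,v)) for u,v in((412,256),(370,245),(360,262))])
for nm,n,u,v,z in(('mug','top',310,213,85),('jar','top',305,310,85),('cups','top',350,163,136),('tumb','top',260,165,100),('cream','top',161,247,60),('syr','top',487,229,170),('s1','top',253,214,90),('s2','top',253,285,90)): print(nm,atz(n,u,v,z))
E
```

```text
[ 559.1 -210.    -0.1] -5.261768605157819 [ 0.8 -2.1  1.9 -2.   1.2 -1.4  1.  -1.3 -1.8 -2.1 -0.1 -2.1  0.4 -1.9
  0.1 -1. ]
[532.5 177.2  -0.5] -29.371417183789436 [ 0.6 -0.4  0.4 -0.9 -0.7  0.4 -0.2  0.8]
win [ 56.1 -82.9] [ 62.2 -86.5]
plate corners [array([83.6, -6.7]), array([ 84.6, -45.2]), array([ 32.1, -46.4]), array([33.1, -7.9])]
tabtop [ 69.1 -20.6] [ 61.4 -31.4]
cap [533.8 180.9 143. ] [539.2 173.6 143. ] depth [533.3 180.4 142.5] [541.8 170.5 140.4]
facepts [array([ 525.4, -289.6,   52.3]), array([ 556.5, -164. ,   59. ]), array([ 507.2, -136.1,   39.8])]
mug [646.3  13.   85. ]
jar [366.3  24.7  85. ]
cups [ 783.3 -100.   136. ]
tumb [784.  159.5 100. ]
cream [545.6 455.3  60. ]
syr [ 594.8 -480.   170. ]
s1 [641.5 178.   90. ]
s2 [436.4 174.4  90. ]
```

```bash
cat > cloud.py <<'E'
from h import *
def cloud(n,d):
    P=env.camera_params(n); K=np.array(P['mtx'],float); T=np.linalg.inv(np.array(P['camera_from_world'],float))
    v,u=np.mgrid[0:480,0:640]; q=np.stack([u,v],-1).reshape(-1,1,2).astype(float)
    x=cv2.undistortPointsIter(q,K,np.array([P['k1'],0,0,0.]),None,None,(3,50,1e-9)).reshape(-1,2)
    z=d.reshape(-1,1).astype(float); X=np.hstack([x*z,z])@T[:3,:3].T+T[:3,3]; X[z[:,0]<=0]=np.nan
    return X.reshape(480,640,3)
E
python3 - <<'E'
from cloud import *
np.set_printoptions(precision=1,suppress=True)
for n in('top','scene'):
    im,d=load(n); X=cloud(n,d); x,y,z=X[...,0],X[...,1],X[...,2]
    t=(x>350)&(x<480)&(y>-100)&(y<-20); print(n,'table z',np.nanmedian(z[t]), np.nanstd(z[t]))
    def box(nm,x0,x1,y0,y1,z0,z1):
        m=(x>x0)&(x<x1)&(y>y0)&(y<y1)&(z>z0)&(z<z1); p=X[m]
        rc=cv2.minAreaRect(p[:,:2].astype(np.float32)); print(nm,m.sum(),'med',np.median(p,0),'rect',np.round(rc[0],1),np.round(rc[1],1),round(rc[2],1)); return p
    box('holder',470,600,100,250,55,68); box('cap',480,600,120,230,130,150)
    p=box('console',440,680,-350,-80,25,95)
    m=(z>25)&(x>440)&(x<680)&(y>-350)&(y<-80)
    p=p; A=np.c_[p[:,:2],np.ones(len(p))]
    for _ in range(6):
        c=np.linalg.lstsq(A,p[:,2],rcond=None)[0]; k=abs(A@c-p[:,2])<4; A,p=A[k],p[k]
    print('plane',c,'slope',np.degrees(np.arctan(np.hypot(*c[:2]))),'downhill az',np.degrees(np.arctan2(c[1],c[0])))
    rc=cv2.minAreaRect(p[:,:2].astype(np.float32)); print('face rect',rc)
    box('mug',590,700,-40,60,75,95); box('cups',740,840,-150,-50,125,150); box('jar',330,400,-10,60,75,95);box('creamer',510,580,420,490,50,70)
E
```

```text
top table z -0.564267478223428 3.6013490137203625
holder 565 med [532.8 178.8  61.5] rect [534.8 182.3] [79.6 79.9] 60.3
cap 89 med [533.7 180.4 140.4] rect [534.4 180.6] [26.  25.9] 34.8
console 4003 med [ 559.4 -204.3   60.6] rect [ 556.5 -206.1] [213.  162.5] 84.7
plane [   0.4   -0.  -149.8] slope 19.92221040237524 downhill az -6.496288017251132
face rect ((557.0677490234375, -205.72174072265625), (211.55406188964844, 160.9170379638672), 84.66268157958984)
mug 125 med [631.8  15.3  83. ] rect [630.6  14.4] [74.3 72.8] 0.4
cups 321 med [ 778.8 -102.9  135. ] rect [ 779.6 -103.6] [55.2 56.1] 15.9
jar 262 med [363.5  27.4  84.2] rect [363.5  26.2] [51.6 48.9] 0.4
creamer 111 med [545.5 468.4  57.8] rect [541.3 461.8] [57.4 56. ] 1.0
scene table z -1.0500376804744747 1.9101064487636388
holder 671 med [546.  167.3  60.6] rect [536.7 177.2] [84.9 85.5] 60.8
cap 115 med [539.1 171.9 138.6] rect [537.5 174.9] [27.9 29.2] 31.9
console 6756 med [ 584.5 -226.8   62. ] rect [ 558.5 -211.7] [212.2 164.9] 84.9
plane [  0.3  -0.  -92.9] slope 14.665131602251998 downhill az -4.795668834065069
face rect ((569.1843872070312, -212.44989013671875), (211.84048461914062, 141.93797302246094), 84.71805572509766)
mug 288 med [631.8   4.8  82.3] rect [631.7   6.1] [75.4 75.2] 85.4
cups 706 med [ 783.5 -111.7  135. ] rect [ 782.1 -108.6] [57.5 57.1] 12.1
jar 312 med [369.   16.5  83.4] rect [366.2  19.6] [52.8 54.1] 70.4
creamer 137 med [543.9 457.9  55.5] rect [542.8 456.2] [57.2 61. ] 44.0
```

Request:
drive_tool(deltas=".28 .28 0 -.0142;.28 .28 0 -.0142;.28 .28 0 -.0142;.28 .28 0 -.0142;.28 .28 0 -.0142;.28 .28 0 -.0142;.28 .28 0 -.0142;.28 .28 0 -.0142;.28 .28 0 -.0142;.28 .28 0 -.0142", gripper=1)

```text
t: 0.93
eef_pos: [497.6, -304.6, 231.5]
tcp_rot: [-3.142, 0.0, -0.095]
ft_force: [0.4, 0.1, 0.7]
opening: 0.357
grip_force: 0.0
```

Request:
drive_tool(deltas=".25 .3 0 0;0 .05 -.3 0;0 0 -.3 0;0 0 -.3 0;0 0 -.25 0;0 0 -.15 0;0 0 -.15 0;0 0 0 0;0 0 0 0;0 0 0 0")

```text
t: 1.77
eef_pos: [521.9, -271.5, 87.4]
tcp_rot: [3.141, -0.001, -0.092]
ft_force: [-0.0, 0.2, 0.0]
opening: 0.005
grip_force: 0.0
```

```bash
python3 - <<'E'
from h import *
c=np.zeros((560,800,3),np.uint8)
im,d=snap('top'); c[:400,:400]=cv2.resize(im[205:285,345:425],None,fx=5,fy=5,interpolation=cv2.INTER_CUBIC)
s,d=snap('scene'); c[:560,400:800]=cv2.resize(s[220:360,190:290],None,fx=4,fy=4,interpolation=cv2.INTER_CUBIC)
cv2.imwrite('pics/d1.png',c[:,:,::-1]); st=env.state(); print(st['eef_pos'],st['tcp_rot'],st['ft_force'],st['opening'])
E
```

```text
[ 521.9443621  -271.54525853   87.72084902] [ 3.14076298e+00 -1.39372281e-03 -9.23630861e-02] [0.41949232 0.01906766 0.19668672] 0.005638625321215031
```

View pics/d1.png

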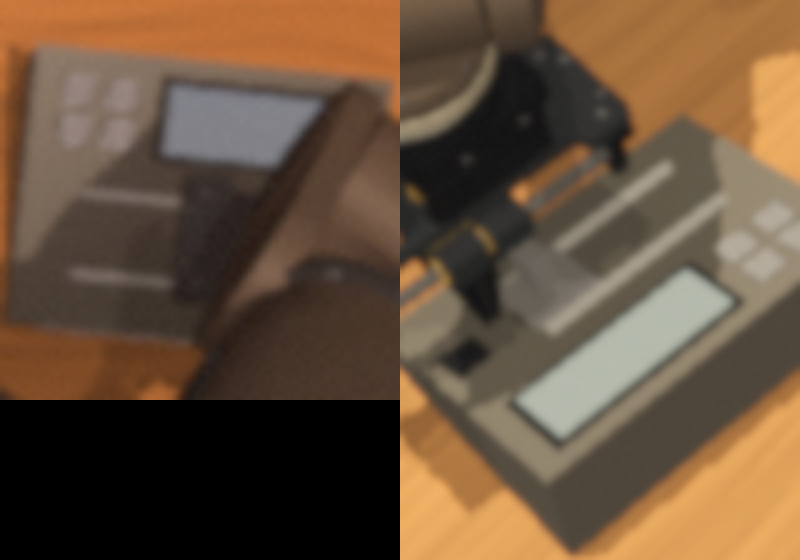

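```bash
python3 - <<'E'
from h import *
for q in ([0,0],[10,12],[10,-12],[-10,-12],[-10,12],[6,6],[6,-6]): print(q,proj('scene',[521.9+q[0],-271.5+q[1],70.7]))
E
```

```text
[0, 0] [210.42482285 295.24255553]
[10, 12] [218.08323428 294.14954495]
[10, -12] [209.28213173 301.86775084]
[-10, -12] [202.73715133 296.34058841]
[-10, 12] [211.54486214 288.74091543]
[6, 6] [214.58597993 294.9684695 ]
[6, -6] [210.18485639 298.81549657]
```

Request:
drive_tool(deltas=".009 .1 0 0;.009 .1 0 0;0 0 0 0")

```text
t: 2.12
eef_pos: [523.5, -249.4, 87.2]
tcp_rot: [3.142, -0.0, -0.091]
ft_force: [0.3, 0.7, 0.2]
opening: 0.004
grip_force: 0.0
```

Request:
drive_tool(deltas=".005 .06 0 0;.005 .06 0 0;.005 .06 0 0;0 0 0 0;0 0 0 0")

```text
t: 2.53
eef_pos: [524.9, -232.8, 86.6]
tcp_rot: [-3.141, 0.0, -0.092]
ft_force: [0.4, -0.1, 0.1]
opening: 0.005
grip_force: 0.0
```

Request:
drive_tool(deltas=".005 .06 0 0;.005 .06 0 0;0 0 0 0;0 0 0 0")

```text
t: 2.87
eef_pos: [525.8, -220.8, 86.6]
tcp_rot: [-3.141, 0.0, -0.092]
ft_force: [0.5, 0.5, 0.3]
opening: 0.008
grip_force: 0.0
```

Request:
drive_tool(deltas=".005 .05 0 0;0 .05 0 0;0 0 0 0;0 0 0 0")

```text
t: 3.2
eef_pos: [526.3, -210.9, 86.7]
tcp_rot: [-3.141, 0.0, -0.092]
ft_force: [1.1, -0.2, 1.1]
opening: -0.002
grip_force: 0.0
```

```bash
python3 - <<'E'
from h import *
s,d=snap('scene'); c=cv2.resize(s[220:340,190:310],None,fx=5,fy=5,interpolation=cv2.INTER_CUBIC)
cv2.imwrite('pics/d2.png',c[:,:,::-1])
E
```

```text
(no output)
```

View pics/d2.png

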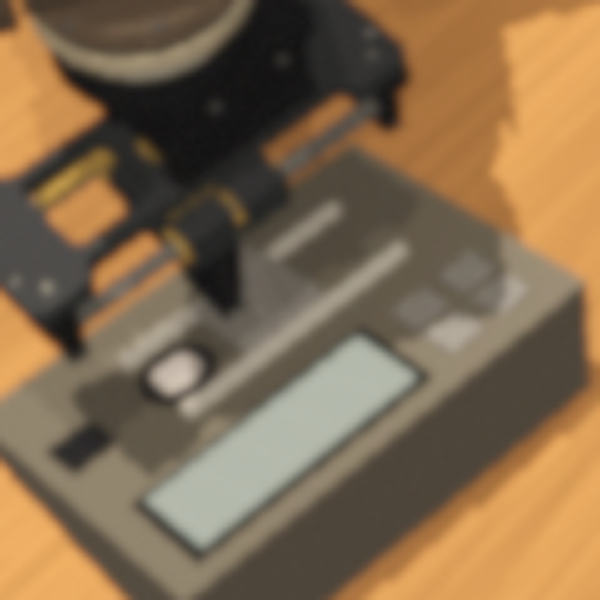

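Request:
drive_tool(deltas=".005 .05 0 0;0 0 0 0;0 0 0 0;0 0 0 0")

```text
t: 3.58
eef_pos: [526.9, -206.2, 86.7]
tcp_rot: [-3.142, 0.0, -0.092]
ft_force: [0.1, -0.6, -0.2]
opening: 0.005
grip_force: 0.0
```

Request:
drive_tool(deltas=".005 .04 0 0;0 0 0 0;0 0 0 0;0 0 0 0")

```text
t: 3.92
eef_pos: [527.2, -204.6, 86.8]
tcp_rot: [3.138, -0.001, -0.092]
ft_force: [-5.0, -18.4, -1.8]
opening: 0.004
grip_force: 9.0
```

Request:
drive_tool(deltas=".005 .04 0 0;0 0 0 0;0 0 0 0;0 0 0 0")

```text
t: 4.25
eef_pos: [527.5, -203.6, 86.9]
tcp_rot: [3.135, -0.002, -0.092]
ft_force: [-12.0, -40.5, -3.8]
opening: 0.006
grip_force: 20.5
```

Request:
drive_tool(deltas="0 -.15 0 0;0 -.05 0 0;0 0 .3 0;0 0 .35 0;0 0 .35 0;0 0 .35 0;0 0 .1 0;0 0 0 0")

```text
t: 4.92
eef_pos: [528.7, -218.3, 234.5]
tcp_rot: [3.14, -0.005, -0.092]
ft_force: [0.3, -0.5, 0.1]
opening: 0.002
grip_force: 0.0
```

Request:
drive_tool(deltas="0 .39 0 .024;0 .39 0 .024;0 .39 0 .024;0 .39 0 .024;0 .39 0 .024;0 .39 0 .024;0 .39 0 .024;0 .39 0 .024;0 .39 0 .024;.08 .39 0 .024", gripper=0.35)

```text
t: 5.75
eef_pos: [534.0, 173.8, 229.8]
tcp_rot: [-3.14, 0.003, 0.666]
ft_force: [1.8, -0.9, 0.1]
opening: 0.624
grip_force: 0.0
```

```bash
python3 - <<'E'
from h import *
c=np.zeros((600,800,3),np.uint8)
im,d=snap('top'); c[:400,:500]=cv2.resize(im[205:285,335:435],None,fx=5,fy=5,interpolation=cv2.INTER_CUBIC)
s,d=snap('scene'); c[:400,500:800]=cv2.resize(s[130:230,320:395],None,fx=4,fy=4,interpolation=cv2.INTER_CUBIC)
cv2.imwrite('pics/d3.png',c[:,:,::-1]); st=env.state(); print(st['eef_pos'],st['tcp_rot'],st['ft_force'],st['opening'],st['joints'])
E
```

```text
[535.33152125 176.29438794 229.61350793] [-3.14008035e+00  1.40706000e-03  6.69160977e-01] [-1.51319802 -0.2672363   0.2119595 ] 0.6441664347865079 [2.00615204e-01 4.06584960e-01 1.71303739e+00 8.35807846e-04
 1.02390881e+00 1.10181628e+00]
```

View pics/d3.png

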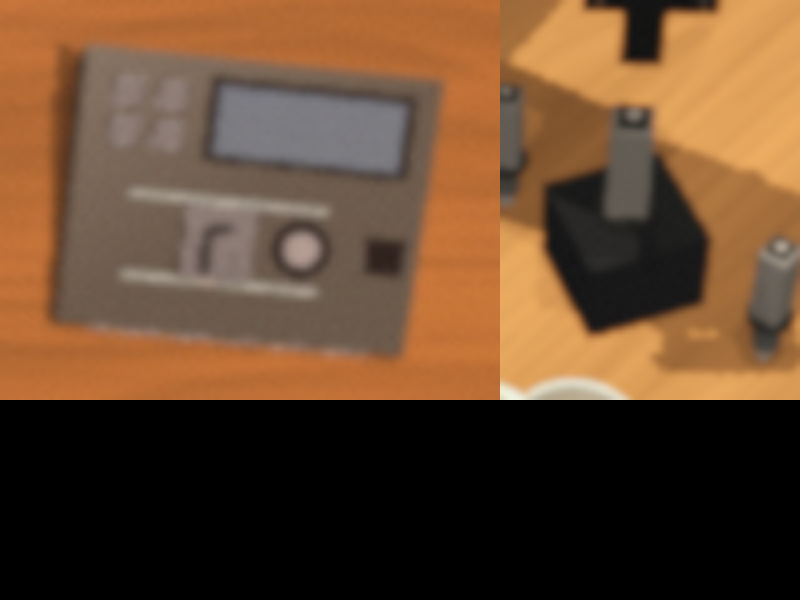

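```bash
python3 - <<'E'
from fit import *
np.set_printoptions(precision=1,suppress=True)
a=np.array([.62,-.785]); 
for k in(31,37,43): print(k,proj('scene',[535.3+a[0]*k,176.3+a[1]*k,212.6]))
print('obs tip bottom centre',320+642.5/4-.5-125,130+61.5/4-.5)
# spot via 2 cams
def atz(n,u,v,z):
    A=w(n,u,v,100.);b=w(n,u,v,2000.)-A;return A+b*(z-A[2])/b[2]
for z in(50,52,54): print(z,atz('top',395,254.2,z),atz('scene',225.2,294.2,z))
print('cap scene',atz('scene',320+(633.5-500)/4-.5,130+117.5/4-.5,143))
from cloud import *
for n in('top','scene'):
    im,d=load(n); X=cloud(n,d); u,v=((395,254) if n=='top' else (225,294)); print(n,X[v-1:v+2,u-1:u+2].reshape(-1,3).mean(0))
E
```

```text
31 [354.1 144.2]
37 [354.1 146.1]
43 [354.1 148. ]
obs tip bottom centre 355.125 144.875
50 [ 530.5 -239.2   50. ] [ 531.6 -243.5   50. ]
52 [ 530.4 -238.9   52. ] [ 532.7 -244.1   52. ]
54 [ 530.3 -238.6   54. ] [ 533.8 -244.8   54. ]
cap scene [538.7 173.7 143. ]
top [ 530.9 -238.8   52.7]
scene [ 532.4 -244.3   52.7]
```

Request:
drive_tool(deltas="0 0 -.3 0;0 0 -.3 0;0 0 -.25 0;0 0 -.2 0;0 0 -.15 0;0 0 -.07 0;0 0 0 0;0 0 0 0", gripper=0.5)

```text
t: 6.52
eef_pos: [535.7, 171.5, 104.3]
tcp_rot: [-3.141, 0.001, 0.661]
ft_force: [0.7, 0.7, 0.1]
opening: 0.496
grip_force: 0.0
```

Request:
drive_tool(deltas="0 0 0 0;0 0 0 0;0 0 0 0;0 0 0 0", gripper=0.64)

```text
t: 6.85
eef_pos: [535.8, 171.9, 105.3]
tcp_rot: [3.141, -0.001, 0.661]
ft_force: [-2.6, 2.0, 1.9]
opening: 0.366
grip_force: 1.6
```

Request:
drive_tool(deltas="0 0 0 0;-.01 .056 -.03 0;0 0 0 0;0 0 0 0;0 0 0 0", gripper=0.55)

```text
t: 7.27
eef_pos: [534.8, 177.4, 101.6]
tcp_rot: [3.142, 0.0, 0.662]
ft_force: [0.4, 0.1, 0.6]
opening: 0.449
grip_force: 0.0
```

Request:
drive_tool(deltas="0 0 0 0;0 0 0 0;0 0 0 0;0 0 0 0", gripper=0.68)

```text
t: 7.6
eef_pos: [534.9, 177.3, 101.7]
tcp_rot: [3.141, -0.0, 0.662]
ft_force: [-0.1, 1.3, 0.5]
opening: 0.325
grip_force: 0.0
```

Request:
drive_tool(deltas="0 0 0 0;0 0 0 0;0 0 0 0;0 0 0 0;0 0 0 0;0 0 0 0", gripper=1)

```text
t: 8.1
eef_pos: [534.9, 177.3, 101.7]
tcp_rot: [3.141, -0.0, 0.662]
ft_force: [0.6, -0.5, -0.3]
opening: 0.275
grip_force: 30.0
```

```bash
python3 - <<'E'
from h import *
st=env.state(); print(st)
c=np.zeros((500,800,3),np.uint8)
im,d=snap('top'); c[:500,:300]=cv2.resize(im[200:300,225:285],None,fx=5,fy=5,interpolation=cv2.INTER_CUBIC)
s,d=snap('scene'); c[:500,300:800]=cv2.resize(s[120:220,300:400],None,fx=5,fy=5,interpolation=cv2.INTER_CUBIC)
cv2.imwrite('pics/d4.png',c[:,:,::-1])
E
```

```text
{'t': 8.1, 'joints': array([ 2.02863407e-01,  5.69824491e-01,  1.83853557e+00, -1.67841150e-04,
        7.33104920e-01,  1.11214789e+00]), 'qvel': array([-4.61438598e-04,  7.05685225e-04,  6.73583782e-04,  9.84688211e-04,
        7.28442278e-05, -1.48464769e-03]), 'tau': array([ 3.83088654e-01, -5.87061238e+01, -1.82244837e+01,  1.60842170e-01,
       -4.49124200e-02, -4.30299842e-03]), 'eef_pos': array([534.90221699, 177.27599087, 101.69223091]), 'tcp_rot': array([ 3.14143541e+00, -6.47356605e-05,  6.61636567e-01]), 'ft_force': array([ 0.60182937, -0.47796073, -0.29453069]), 'moment': array([-0.15973955, -0.06796589, -0.00076758]), 'grip_force': 29.9989315867424, 'opening': 0.27530842930910276}
```

Request:
drive_tool(deltas="0 0 .1 0;0 0 .16 0;0 0 .1 0;0 0 0 -.0343;0 0 0 -.0343;0 0 0 -.0343;0 0 0 -.0343;0 0 0 -.0343;0 0 0 -.0343;0 0 0 -.0342")

```text
t: 9.03
eef_pos: [534.9, 177.4, 138.3]
tcp_rot: [-3.141, -0.0, -0.098]
ft_force: [-0.0, -0.3, -1.5]
opening: 0.269
grip_force: 30.0
```

Request:
drive_tool(deltas="0 0 0 0;0 0 0 0;0 0 0 0")

```text
t: 9.28
eef_pos: [534.9, 177.3, 138.0]
tcp_rot: [-3.142, -0.0, -0.089]
ft_force: [0.2, 0.1, -1.0]
opening: 0.269
grip_force: 30.0
```

Request:
drive_tool(deltas="-.05 .005 0 0;-.05 .005 0 0;0 0 0 0;0 0 0 0")

```text
t: 9.62
eef_pos: [524.8, 178.4, 137.9]
tcp_rot: [-3.142, -0.0, -0.092]
ft_force: [1.4, 0.0, -1.5]
opening: 0.27
grip_force: 30.0
```

Request:
drive_tool(deltas="-.04 .004 0 0;-.04 .003 0 0;0 0 0 0;0 0 0 0")

```text
t: 9.95
eef_pos: [517.5, 179.1, 138.0]
tcp_rot: [-3.141, -0.002, -0.092]
ft_force: [5.7, -0.4, -0.6]
opening: 0.274
grip_force: 30.0
```

Request:
drive_tool(deltas="-.04 .004 0 0;-.03 .003 -.01 0;0 0 0 0;0 0 0 0")

```text
t: 10.28
eef_pos: [510.6, 179.7, 137.1]
tcp_rot: [-3.141, -0.002, -0.092]
ft_force: [5.0, -0.9, -0.0]
opening: 0.272
grip_force: 30.0
```

```bash
python3 - <<'E'
from h import *
st=env.state(); print(st['ft_force'],st['moment'],st['eef_pos'])
c=np.zeros((500,800,3),np.uint8)
im,d=snap('top'); c[:500,:300]=cv2.resize(im[200:300,225:285],None,fx=5,fy=5,interpolation=cv2.INTER_CUBIC)
s,d=snap('scene'); c[:500,300:800]=cv2.resize(s[120:220,300:400],None,fx=5,fy=5,interpolation=cv2.INTER_CUBIC)
cv2.imwrite('pics/d5.png',c[:,:,::-1])
E
```

```text
[ 5.03666462 -0.91207826 -0.03417021] [-0.11535962 -1.19347498  0.0198834 ] [510.57622841 179.73359947 137.09246307]
```

View pics/d5.png

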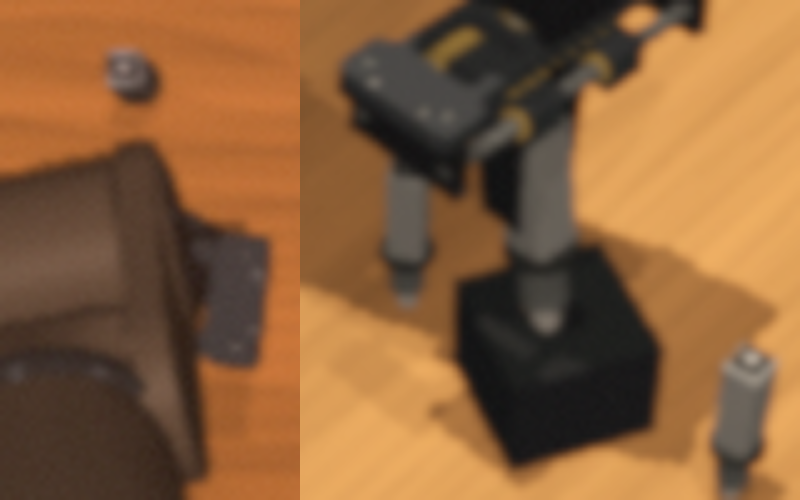

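Request:
drive_tool(deltas="-.04 .004 -.01 0;-.04 .003 -.01 0;-.03 .003 0 0;0 0 0 0;0 0 0 0")

```text
t: 10.8
eef_pos: [499.3, 180.8, 135.0]
tcp_rot: [-3.141, -0.001, -0.092]
ft_force: [4.3, -0.2, 0.9]
opening: 0.272
grip_force: 30.0
```

Request:
drive_tool(deltas="0 0 .1 0;0 0 .2 0;0 0 .3 0;0 0 .2 0;0 0 0 0;0 0 0 0;0 0 0 0")

```text
t: 11.38
eef_pos: [497.9, 180.6, 213.7]
tcp_rot: [3.141, 0.002, -0.092]
ft_force: [-0.1, -0.4, -0.9]
opening: 0.269
grip_force: 30.0
```

```bash
cat > tilt.py <<'E'
from cloud import *
st=env.state(); p=st['eef_pos']; yaw=st['tcp_rot'][2]; print(p,st['ft_force'],st['opening'])
s,d=snap('scene'); X=cloud('scene',d).reshape(-1,3); C=s.reshape(-1,3)
R=np.array([[np.cos(yaw),np.sin(yaw)],[-np.sin(yaw),np.cos(yaw)]])
L=np.c_[(X[:,:2]-p[:2])@R.T,X[:,2]-p[2]]
m=(abs(L[:,1])<22)&(abs(L[:,0])<60)&(L[:,2]<-22)&(L[:,2]>-105); Q=L[m]; print(m.sum())
for z in range(-95,-20,6):
    k=(Q[:,2]>=z-3)&(Q[:,2]<z+3); q=Q[k]
    if len(q)>2: print(z,len(q),'x',q[:,0].min().round(1),q[:,0].max().round(1),'y',q[:,1].min().round(1),q[:,1].max().round(1))
E
python3 tilt.py; python3 - <<'E'
from h import *
s,d=load('scene'); p=env.state()['eef_pos']; u,v=proj('scene',p+[0,0,-50]).astype(int); print(u,v)
c=cv2.resize(s[v-40:v+40,u-45:u+45],None,fx=7,fy=7,interpolation=cv2.INTER_CUBIC); cv2.imwrite('pics/d6.png',c[:,:,::-1])
E
```

```text
[497.87304627 180.56657332 213.71760703] [-0.06675815 -0.4122033  -0.94076206] 0.2692477369397027
258
-83 8 x 27.8 39.3 y -10.7 -3.1
-77 17 x 28.9 39.9 y -9.8 2.9
-71 3 x 35.3 36.9 y -6.4 -1.4
-65 21 x 23.1 40.6 y -15.9 1.0
-59 23 x 23.1 40.5 y -14.8 2.8
-53 28 x 17.1 38.7 y -15.5 9.3
-47 23 x 17.2 38.4 y -14.5 2.4
-41 10 x 16.0 37.5 y -22.0 1.6
-35 43 x 5.2 40.6 y -21.4 3.4
-29 52 x 4.1 42.7 y -17.4 12.9
-23 30 x 5.2 37.4 y -17.5 11.7
341 143
```

```bash
cat >> tilt.py <<'E'
from scipy.optimize import least_squares
def sdf(q): # probe frame, z from tip
    r=np.hypot(q[:,0],q[:,1]); o=[]
    for rad,a,b in((7,7,20),(12,20,50),(19,50,56)):
        dx,dz=r-rad,np.maximum(a-q[:,2],q[:,2]-b); o.append(np.where((dx<0)&(dz<0),np.maximum(dx,dz),np.hypot(np.maximum(dx,0),np.maximum(dz,0))))
    o.append(np.linalg.norm(q-[0,0,7],axis=1)-7)
    e=np.c_[abs(q[:,0])-13,abs(q[:,1])-13,abs(q[:,2]-92)-36]; o.append(np.where((e<0).all(1),e.max(1),np.linalg.norm(np.maximum(e,0),axis=1)))
    return np.min(o,0)
def fitp(Q,th0=20):
    def f(p):
        c,s_=np.cos(p[0]),np.sin(p[0]); D=Q-p[1:4]
        return sdf(np.c_[c*D[:,0]+s_*D[:,2],D[:,1],-s_*D[:,0]+c*D[:,2]])
    g=lambda t:least_squares(f,[np.radians(t),92*np.sin(np.radians(t)),0,-92*np.cos(np.radians(t))],loss='soft_l1',f_scale=1.5,x_scale=[.1,5,5,5])
    return g(th0)
if __name__=='__main__':
  z0=-100
  Q=Q[(Q[:,2]<-24)]
  for t in(12,20,28):
    r=fitp(Q,t); print('tilt',np.degrees(r.x[0]).round(2),'tip(tool frame)',r.x[1:].round(1),'cost',round(r.cost,1),len(Q),np.median(abs(r.fun)))
E
python3 tilt.py|tail -3
```

```text
tilt 13.62 tip(tool frame) [ 34.   -2.1 -87.9] cost 149.8 243 0.8968147807491675
tilt 13.62 tip(tool frame) [ 34.   -2.1 -87.9] cost 149.8 243 0.896814832672284
tilt 13.62 tip(tool frame) [ 34.   -2.1 -87.9] cost 149.8 243 0.8968148694169997
```

View pics/d6.png

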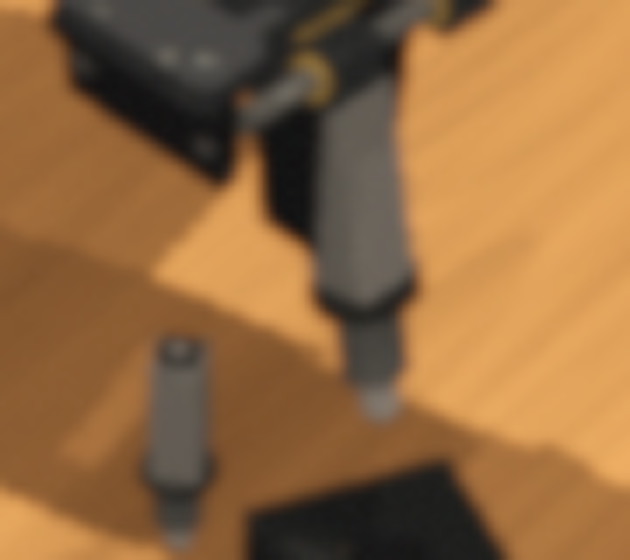

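```bash
python3 - <<'E'
from tilt import *
print('---')
C=C[m]; br=C.mean(1)
for nm,k in(('z<-40',Q[:,2]<-40),('z<-32',(Q[:,2]<-32)),('bright',(Q[:,2]<-5)&((br>60)|(Q[:,2]<-45)))):
    q=Q[k]; r=fitp(q); print(nm,len(q),np.degrees(r.x[0]).round(1),r.x[1:].round(1),round(r.cost,1))
q=Q[Q[:,2]<-32]
for t in(8,12,16,20,24):
    th=np.radians(t)
    def f(o):
        c,s_=np.cos(th),np.sin(th); D=q-o
        return sdf(np.c_[c*D[:,0]+s_*D[:,2],D[:,1],-s_*D[:,0]+c*D[:,2]])
    r=least_squares(f,[92*np.sin(th),0,-88],loss='soft_l1',f_scale=1.5); 
    tip=r.x; ax=np.array([-np.sin(th),0,np.cos(th)])
    W=lambda l: proj('scene',p+np.append(R.T@l[:2],l[2]))
    print(t,round(r.cost,1),tip.round(1),'pix tip,20,53,92',[((W(tip+h*ax)-[296,103]+.5)*7).round(0) for h in(0,20,53,92)])
E
```

```text
[498.10027324 180.56140794 213.36906872] [-0.02054152  0.02482196 -1.82979444] 0.2695870506053616
257
-83 8 x 29.2 38.8 y -9.9 2.2
-77 13 x 28.4 38.2 y -11.0 2.3
-71 9 x 29.8 38.5 y -11.3 0.3
-65 20 x 22.2 40.2 y -16.4 2.0
-59 23 x 15.3 42.0 y -15.0 1.9
-53 26 x 18.5 40.5 y -14.8 6.5
-47 24 x 16.7 38.3 y -14.5 4.3
-41 13 x 9.8 37.5 y -21.6 9.6
-35 40 x 5.3 41.5 y -21.9 8.2
-29 53 x 7.7 43.6 y -20.6 12.9
-23 28 x 5.1 34.8 y -17.0 9.9
---
z<-40 130 12.8 [ 33.4  -2.4 -86.7] 93.2
z<-32 176 12.4 [ 33.4  -2.4 -88.1] 119.3
bright 219 12.5 [ 33.4  -2.3 -87.4] 159.3
8 141.9 [ 31.   -2.4 -88.5] pix tip,20,53,92 [array([379., 418.]), array([376., 371.]), array([370., 290.]), array([364., 191.])]
12 119.5 [ 33.2  -2.4 -88.1] pix tip,20,53,92 [array([383., 420.]), array([377., 372.]), array([367., 289.]), array([355., 187.])]
16 132.5 [ 35.2  -2.4 -87.4] pix tip,20,53,92 [array([388., 422.]), array([379., 372.]), array([364., 287.]), array([345., 183.])]
20 171.1 [ 37.5  -2.4 -86.6] pix tip,20,53,92 [array([393., 423.]), array([381., 372.]), array([361., 286.]), array([336., 180.])]
24 220.8 [ 40.1  -2.3 -86.3] pix tip,20,53,92 [array([399., 426.]), array([384., 375.]), array([359., 287.]), array([329., 180.])]
```

Request:
drive_tool(deltas=".03 0 -.2 0;0 0 -.25 0;0 0 -.15 0;0 0 -.1 0;0 0 -.05 0;0 0 -.04 0;0 0 0 0;0 0 0 0")

```text
t: 12.2
eef_pos: [502.1, 180.8, 136.1]
tcp_rot: [-3.141, -0.001, -0.092]
ft_force: [-0.0, 0.7, -1.5]
opening: 0.272
grip_force: 30.0
```

```bash
python3 - <<'E'
from tilt import *
print('---')
for zz in(-40,-32):
    q=Q[Q[:,2]<zz];q=q[q[:,2]>-72]; r=fitp(q); print(len(q),np.degrees(r.x[0]).round(1),r.x[1:].round(1),round(r.cost,1))
E
```

```text
[502.12202407 180.76135933 136.10339869] [-0.0202197   0.69201845 -1.50010634] 0.2716440646565697
536
-95 25 x -59.0 31.6 y -21.4 14.2
-89 15 x -59.1 36.7 y -17.6 13.0
-83 23 x -58.0 38.9 y -21.9 13.3
-77 207 x -59.7 59.5 y -21.9 21.9
-71 39 x -58.7 59.8 y -21.8 20.7
-65 18 x -57.4 38.6 y -18.5 0.7
-59 30 x -59.1 40.0 y -19.6 3.2
-53 27 x -60.0 38.8 y -20.2 0.2
-47 29 x -59.9 37.1 y -18.6 0.2
-41 17 x -60.0 37.0 y -20.5 -2.7
-35 30 x -59.8 39.7 y -20.8 3.6
-29 48 x 7.3 39.8 y -19.3 13.0
-23 21 x 5.8 34.3 y -18.8 5.9
---
125 90.0 [ 56.3  -3.1 -55.3] 199.0
159 94.4 [ 74.  -14.1 -44.1] 500.4
```

Request:
drive_tool(deltas="-.04 .004 0 0;-.03 .003 0 0;0 0 0 0;0 0 0 0")

```text
t: 12.58
eef_pos: [495.8, 181.7, 136.7]
tcp_rot: [-3.141, -0.004, -0.092]
ft_force: [4.7, 1.0, 0.7]
opening: 0.271
grip_force: 30.0
```

Request:
drive_tool(deltas="-.04 .004 0 0;-.03 .003 -.01 0;0 0 0 0;0 0 0 0")

```text
t: 12.92
eef_pos: [488.5, 182.3, 135.3]
tcp_rot: [-3.141, -0.002, -0.092]
ft_force: [4.5, 1.2, 1.6]
opening: 0.269
grip_force: 30.0
```

Request:
drive_tool(deltas="-.03 .003 0 0;-.03 .003 0 0;0 0 0 0;0 0 0 0")

```text
t: 13.25
eef_pos: [482.1, 182.8, 134.9]
tcp_rot: [-3.142, -0.0, -0.092]
ft_force: [3.6, 1.3, 0.1]
opening: 0.273
grip_force: 30.0
```

Request:
drive_tool(deltas=".03 0 0 0;0 0 .1 0;0 0 .2 0;0 0 .3 0;0 0 .2 0;0 0 0 0;0 0 0 0;0 0 0 0;0 0 0 0")

```text
t: 14.0
eef_pos: [484.1, 182.5, 213.5]
tcp_rot: [3.141, 0.003, -0.092]
ft_force: [0.4, -0.0, -1.3]
opening: 0.277
grip_force: 30.0
```

```bash
cat > t2.py <<'E'
from tilt import *
print('---')
for zz in(-40,-32,-26):
    q=Q[Q[:,2]<zz]; r=fitp(q); t=r.x[0]; print(len(q),np.degrees(t).round(1),'tip',r.x[1:].round(1),'grip',(r.x[1:]+92*np.array([-np.sin(t),0,np.cos(t)])).round(1),round(r.cost,1))
E
python3 t2.py; python3 - <<'E'
from h import *
s,d=load('scene'); p=env.state()['eef_pos']; u,v=proj('scene',p+[0,0,-50]).astype(int); print(u,v)
c=cv2.resize(s[v-40:v+40,u-45:u+45],None,fx=7,fy=7,interpolation=cv2.INTER_CUBIC); cv2.imwrite('pics/d7.png',c[:,:,::-1])
E
```

```text
[484.13309703 182.51873675 213.51011467] [ 0.42068515 -0.02007236 -1.34348975] 0.2773307173533958
246
-77 13 x 44.2 55.4 y -9.6 1.9
-71 19 x 40.1 56.2 y -10.3 3.7
-65 8 x 39.7 52.8 y -14.7 0.2
-59 25 x 34.4 55.3 y -15.3 7.1
-53 31 x 35.0 54.4 y -16.2 6.0
-47 21 x 31.2 50.9 y -17.4 5.5
-41 25 x 33.5 49.7 y -14.8 5.7
-35 20 x 17.4 48.4 y -21.4 -1.0
-29 47 x 15.9 50.3 y -20.7 11.9
-23 37 x 13.9 51.9 y -16.6 11.1
---
137 22.2 tip [ 50.8  -1.8 -82.7] grip [16.1 -1.8  2.5] 122.6
162 20.5 tip [ 51.6  -1.8 -87.6] grip [19.3 -1.8 -1.5] 150.8
209 20.7 tip [ 50.2  -1.7 -82.7] grip [17.7 -1.7  3.3] 172.8
337 140
```

Request:
drive_tool(deltas="0 -.2 0 0;0 -.38 0 0;0 -.38 0 0;0 -.38 0 0;0 -.38 0 0;0 -.38 0 0;0 -.38 0 0;0 -.38 0 0;0 -.38 0 0;0 -.38 0 0")

```text
t: 14.88
eef_pos: [484.2, -181.1, 213.8]
tcp_rot: [-3.141, 0.002, -0.092]
ft_force: [1.6, 0.2, -1.5]
opening: 0.276
grip_force: 30.0
```

Request:
drive_tool(deltas="0 -.3 0 0;-.06 -.25 0 0;-.06 -.02 -.15 0;0 0 -.2 0;0 0 -.12 0;0 0 0 0;0 0 0 0;0 0 0 0;0 0 0 0")

```text
t: 15.63
eef_pos: [473.2, -236.3, 168.3]
tcp_rot: [3.141, -0.001, -0.092]
ft_force: [-0.7, -0.7, -1.7]
opening: 0.273
grip_force: 30.0
```

```bash
python3 t2.py
```

```text
[ 473.23477909 -236.318721    168.34426119] [-0.71835832 -0.72536263 -1.69078782] 0.27301731230053017
261
-77 5 x 46.9 54.2 y -8.6 -1.2
-71 15 x 45.7 55.0 y -8.9 2.7
-65 11 x 49.0 53.3 y -8.3 1.9
-59 21 x 38.3 54.7 y -14.2 6.8
-53 31 x 37.4 54.6 y -13.9 8.0
-47 29 x 35.5 51.7 y -14.1 7.8
-41 30 x 37.4 49.7 y -14.5 7.8
-35 10 x 18.9 47.5 y -16.1 3.7
-29 54 x 19.0 50.2 y -21.3 16.1
-23 55 x 30.9 51.6 y -16.9 14.6
---
134 11.2 tip [ 46.6  -1.9 -92.8] grip [28.8 -1.9 -2.5] 105.4
152 22.1 tip [ 52.8  -1.9 -87.5] grip [18.2 -1.9 -2.3] 75.2
206 21.9 tip [ 50.4  -1.9 -81.5] grip [16.  -1.9  3.8] 91.6
```

```bash
cat > t3.py <<'E'
import contextlib,io
with contextlib.redirect_stdout(io.StringIO()):
    from tilt import *
def run(n='scene',N=10,zlo=-105):
    A=[];I=0
    for _ in range(N):
        s,d=env.read_camera(n); X=cloud(n,d).reshape(-1,3); I=I+s.astype(float); A.append(X)
    p=env.state()['eef_pos']; print(p,env.state()['ft_force'])
    X=np.nanmedian(A,0); br=(I/N).reshape(-1,3).mean(1)
    L=np.c_[(X[:,:2]-p[:2])@R.T,X[:,2]-p[2]]
    for zz in(-45,-36,-27):
        k=(abs(L[:,1])<24)&(abs(L[:,0]-40)<35)&(L[:,2]<zz)&(L[:,2]>zlo); q=L[k]
        r=fitp(q,20); t=r.x[0]; tip=r.x[1:]; tw=p+np.append(R.T@tip[:2],tip[2])
        print(n,len(q),'tilt',np.degrees(t).round(1),'tip',tip.round(1),'grip',(tip+92*np.array([-np.sin(t),0,np.cos(t)])).round(1),'tipworld',tw.round(1),'cost/n',round(r.cost/len(q),2),'pix',proj(n,tw).round(1))
    return I/N
if __name__=='__main__':
    I=run(); cv2.imwrite('avg.png',I[:,:,::-1])
    run('top')
E
python3 t3.py
```

```text
[ 472.86093488 -236.2840959   167.67891997] [ 0.39205768  0.48666512 -2.6180022 ]
scene 107 tilt 21.0 tip [ 50.1  -2.3 -82. ] grip [17.1 -2.3  3.8] tipworld [ 522.5 -243.2   85.6] cost/n 0.09 pix [219.8 282.7]
scene 150 tilt 20.8 tip [ 51.4  -2.3 -85.8] grip [18.7 -2.3  0.2] tipworld [ 523.8 -243.3   81.8] cost/n 0.11 pix [220.4 284. ]
scene 190 tilt 21.2 tip [ 50.   -2.3 -81.5] grip [16.7 -2.3  4.3] tipworld [ 522.4 -243.2   86.2] cost/n 0.1 pix [219.7 282.5]
[ 472.86286966 -236.308396    167.65463644] [-1.13237108  0.04502355 -2.21588604]
top 0 tilt 20.0 tip [ 31.5   0.  -86.5] grip [0. 0. 0.] tipworld [ 504.2 -239.2   81.2] cost/n nan pix [396.6 262.6]
top 0 tilt 20.0 tip [ 31.5   0.  -86.5] grip [0. 0. 0.] tipworld [ 504.2 -239.2   81.2] cost/n nan pix [396.6 262.6]
top 0 tilt 20.0 tip [ 31.5   0.  -86.5] grip [0. 0. 0.] tipworld [ 504.2 -239.2   81.2] cost/n nan pix [396.6 262.6][ WARN:0@18.367] global loadsave.cpp:1063 imwrite_ Unsupported depth image for selected encoder is fallbacked to CV_8U.
t3.py:14: RuntimeWarning: invalid value encountered in scalar divide
  print(n,len(q),'tilt',np.degrees(t).round(1),'tip',tip.round(1),'grip',(tip+92*np.array([-np.sin(t),0,np.cos(t)])).round(1),'tipworld',tw.round(1),'cost/n',round(r.cost/len(q),2),'pix',proj(n,tw).round(1))
```

```bash
python3 - <<'E'
from fit import *
I=cv2.imread('avg.png').mean(2); print(I[286:303,214:238].astype(int))
D=cv2.imread('pics/d2.png').mean(2); 
D=cv2.resize(D,(120,120),interpolation=cv2.INTER_AREA); print(D[66:83,24:48].astype(int))
E
```

```text
[[ 70  70  70  74  80  90 103 118 128 132 131 124 114 101  91  87  85  85
   85  85  85  86  90  96]
 [ 70  71  74  83  98 112 123 130 131 124 115 104  94  86  82  81  82  83
   84  85  85  85  86  89]
 [ 72  77  86 101 117 128 133 131 122 106  91  82  76  72  70  71  73  78
   81  84  85  85  86  87]
 [ 87  99 111 122 130 133 130 120 103  83  71  69  69  68  64  59  59  66
   75  82  86  88  93  97]
 [112 128 137 138 134 125 113  96  80  71  76  85  91  93  87  75  61  56
   68  85  94 100 109 121]
 [128 145 149 143 129 109  88  76  78  90 105 115 122 124 123 115  94  66
   68  92 109 119 130 148]
 [129 143 144 132 113  89  74  84 103 118 129 138 147 153 156 152 126  86
   73 100 123 139 156 173]
 [116 126 124 111  91  73  80 105 125 135 144 158 172 179 180 171 140  94
   80 112 142 165 182 191]
 [103 104 100  89  72  69  95 123 138 146 160 177 189 193 187 169 133  91
   97 136 169 188 195 192]
 [101  92  86  77  63  69 107 139 155 164 177 190 196 191 176 148 113 104
  135 167 188 196 192 181]
 [102  89  84  74  59  68 112 152 173 183 189 192 188 174 149 119 114 142
  172 188 193 18
[... 1635 characters left out ...]
72  69  60  52  71 113 149 171 184 190 191 186 170 140 103  83  96
  121 139 148 149 143 133]
 [ 70  70  67  60  48  53  82 118 149 171 178 173 160 139 113  98 105 126
  143 150 149 140 126 111]
 [ 69  69  68  63  52  44  54  80 112 136 144 135 122 114 116 124 134 146
  151 148 138 122 106  94]
 [ 70  69  69  66  59  50  48  55  71  88  94  98 113 134 148 152 152 151
  146 136 120 103  92  87]
 [ 70  69  69  68  68  65  61  58  59  63  71  95 133 162 169 163 153 141
  129 114 100  91  86  85]
 [ 69  70  70  72  75  77  76  73  72  71  78 103 140 163 166 155 140 123
  108  97  90  87  86  86]
 [ 70  71  73  75  79  82  82  82  82  82  84  99 125 144 147 137 120 107
   99  96  93  92  91  90]]
```

Request:
drive_tool(deltas="0 0 -.05 0;.01 0 -.05 0;.02 -.005 -.05 0;.02 -.005 -.05 0;.01 0 -.035 0;0 0 0 0;0 0 0 0;0 0 0 0;0 0 0 0")

```text
t: 17.48
eef_pos: [478.9, -237.3, 144.4]
tcp_rot: [3.141, -0.0, -0.092]
ft_force: [-0.6, -0.1, -2.3]
opening: 0.277
grip_force: 30.0
```

```bash
cat > f.py <<'E'
from h import *
F=[]
for _ in range(8): env.read_camera('scene'); F.append(env.state()['ft_force'])
F=np.array(F); n=np.array([-.341,.031,.94]); print(env.state()['eef_pos'],F.mean(0).round(2),'normal',(F@n).mean().round(2),'+-',((F@n).std()/8**.5).round(2))
E
python3 f.py; python3 t3.py 2>/dev/null|head -4
```

```text
[ 478.85277132 -237.31738286  144.20489989] [ 0.2   0.02 -1.57] normal -1.54 +- 0.08
[ 478.86732844 -237.32502798  144.16772159] [-0.54138317 -0.11083657 -1.32607489]
scene 430 tilt 19.9 tip [  56.8   -1.  -112.7] grip [ 25.5  -1.  -26.2] tipworld [ 535.3 -243.5   31.5] cost/n 8.42 pix [227.6 299.7]
scene 466 tilt 19.0 tip [  56.4   -0.7 -112.9] grip [ 26.5  -0.7 -25.9] tipworld [ 535.  -243.2   31.3] cost/n 7.84 pix [227.7 299.5]
scene 508 tilt 17.9 tip [  55.7   -1.9 -113.2] grip [ 27.4  -1.9 -25.7] tipworld [ 534.1 -244.3   30.9] cost/n 7.49 pix [227.  299.7]
```

Request:
drive_tool(deltas=".007 -.001 -.019 0;.007 0 -.019 0;0 0 0 0;0 0 0 0")

```text
t: 19.27
eef_pos: [480.2, -237.3, 140.1]
tcp_rot: [-3.141, 0.0, -0.092]
ft_force: [0.2, -0.2, -1.3]
opening: 0.271
grip_force: 30.0
```

```bash
python3 f.py
```

```text
[ 480.26500703 -237.39190612  140.40150571] [ 0.06  0.01 -1.88] normal -1.79 +- 0.17
```

Request:
drive_tool(deltas=".007 -.001 -.019 0;0 0 0 0;0 0 0 0")

```text
t: 19.92
eef_pos: [480.9, -237.5, 138.3]
tcp_rot: [-3.142, 0.0, -0.092]
ft_force: [-1.0, -0.3, -2.2]
opening: 0.274
grip_force: 30.0
```

```bash
python3 f.py
```

```text
[ 480.97477319 -237.52054295  138.47728037] [-0.31  0.05 -1.37] normal -1.18 +- 0.24
```

Request:
drive_tool(deltas=".007 -.001 -.019 0;0 0 0 0;0 0 0 0")

```text
t: 20.57
eef_pos: [481.7, -237.6, 136.4]
tcp_rot: [-3.142, 0.0, -0.092]
ft_force: [-0.7, -0.3, -1.4]
opening: 0.275
grip_force: 30.0
```

```bash
python3 f.py
```

```text
[ 481.6659564  -237.6068079   136.58070616] [ 0.39 -0.23 -1.45] normal -1.5 +- 0.19
```

Request:
drive_tool(deltas=".007 -.001 -.019 0;0 0 0 0;0 0 0 0")

```text
t: 21.22
eef_pos: [482.3, -237.7, 134.5]
tcp_rot: [-3.142, 0.0, -0.092]
ft_force: [0.6, 0.8, -1.7]
opening: 0.273
grip_force: 30.0
```

```bash
python3 f.py
```

```text
[ 482.36369467 -237.72343271  134.71204639] [-0.26 -0.05 -1.53] normal -1.35 +- 0.18
```

Request:
drive_tool(deltas=".007 -.001 -.019 0;0 0 0 0;0 0 0 0")

```text
t: 21.87
eef_pos: [483.1, -237.8, 132.7]
tcp_rot: [3.141, -0.0, -0.092]
ft_force: [0.0, 0.1, -0.6]
opening: 0.271
grip_force: 30.0
```

```bash
python3 f.py
```

```text
[ 483.08524243 -237.82394989  132.81215505] [ 0.3   0.22 -0.46] normal -0.53 +- 0.12
```

```bash
python3 - <<'E'
from h import *
I=0
for _ in range(8): s,d=env.read_camera('scene'); I=I+s.astype(float)
np.save('I.npy',I/8); c=cv2.resize((I/8).astype(np.uint8)[250:315,185:265],None,fx=9,fy=9,interpolation=cv2.INTER_CUBIC); cv2.imwrite('pics/e1.png',c[:,:,::-1])
E
```

```text
(no output)
```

View pics/e1.png

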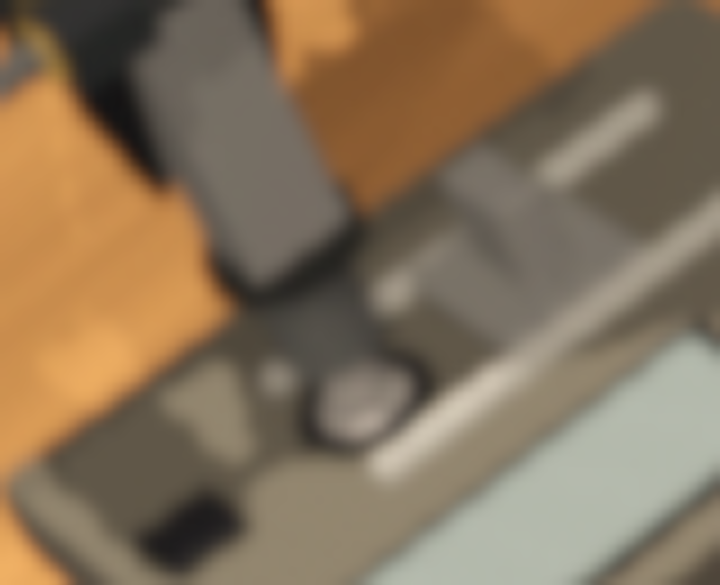

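```bash
python3 - <<'E' 2>/dev/null
from t3 import *
A=[]
for _ in range(8): s,d=env.read_camera('scene'); A.append(cloud('scene',d).reshape(-1,3))
p=env.state()['eef_pos']; X=np.nanmedian(A,0)
L=np.c_[(X[:,:2]-p[:2])@R.T,X[:,2]-p[2]]
sp=np.array([532.6,-244.4,52.4]); sl=np.append(R@(sp[:2]-p[:2]),sp[2]-p[2]); print('spot tool frame',sl.round(1))
N=np.array([-np.sin(.349),0,np.cos(.349)]); h=(L-sl)@N; lat=L-sl-np.outer(h,N)
for h0 in(12,24,30):
    k=(h>h0)&(h<75)&(np.hypot(lat[:,0],lat[:,1])<24)&(L[:,2]<-24); q=L[k]; r=fitp(q); t=r.x[0]; tip=r.x[1:]; ax=np.array([-np.sin(t),0,np.cos(t)])
    hh=(tip-sl)@N; e=tip-sl-ax*hh/(ax@N); print(len(q),round(r.cost/len(q),2),'tilt',np.degrees(t).round(1),'tip h',hh.round(1),'lateral at spot plane x_slope',(e[0]/np.cos(.349)).round(1),'y',e[1].round(1))
E
python3 f.py
```

```text
spot tool frame [ 49.9  -2.  -80.4]
198 0.13 tilt 21.6 tip h -1.1 lateral at spot plane x_slope -0.3 y -0.3
171 0.12 tilt 22.0 tip h -1.2 lateral at spot plane x_slope -0.0 y -0.3
144 0.12 tilt 21.7 tip h -1.2 lateral at spot plane x_slope -0.3 y -0.3
[ 483.03779485 -237.78205188  132.75871727] [-0.06 -0.24 -0.09] normal -0.07 +- 0.12
```

Request:
drive_tool(deltas=".007 -.001 -.02 0;.007 0 -.018 0;0 0 0 0;0 0 0 0")

```text
t: 23.85
eef_pos: [484.5, -237.9, 128.8]
tcp_rot: [3.142, 0.0, -0.092]
ft_force: [-0.3, -0.3, 0.8]
opening: 0.268
grip_force: 30.0
```

```bash
python3 f.py; python3 f.py
```

```text
[ 484.45742931 -237.91354932  128.99993141] [-0.14 -0.35  0.69] normal 0.68 +- 0.15
[ 484.46255411 -237.90191302  128.96423583] [-0.23 -0.21  0.7 ] normal 0.73 +- 0.14
```

```bash
python3 - <<'E' 2>/dev/null
from t3 import *
A=[]
for _ in range(8): s,d=env.read_camera('scene'); A.append(cloud('scene',d).reshape(-1,3))
p=env.state()['eef_pos']; X=np.nanmedian(A,0)
L=np.c_[(X[:,:2]-p[:2])@R.T,X[:,2]-p[2]]
sp=np.array([532.6,-244.4,52.4]); sl=np.append(R@(sp[:2]-p[:2]),sp[2]-p[2])
N=np.array([-np.sin(.349),0,np.cos(.349)]); h=(L-sl)@N; lat=L-sl-np.outer(h,N)
k=(h>18)&(h<75)&(np.hypot(lat[:,0],lat[:,1])<24)&(L[:,2]<-24); q=L[k]; r=fitp(q); t=r.x[0]; tip=r.x[1:]; ax=np.array([-np.sin(t),0,np.cos(t)])
hh=(tip-sl)@N; e=tip-sl-ax*hh/(ax@N); print(len(q),'tilt',np.degrees(t).round(1),'h',hh.round(1),'lat',(e[0]/np.cos(.349)).round(1),e[1].round(1))
f=(abs(h)<5)&(abs(lat[:,1])<100)&(abs(lat[:,0])<45)&(np.hypot(lat[:,0],lat[:,1])>30)&~((lat[:,1]>5)&(lat[:,1]<80)); P=L[f]
for _ in range(4):
    c=np.linalg.lstsq(np.c_[P[:,:2],np.ones(len(P))],P[:,2],rcond=None)[0]; P=P[abs(P[:,:2]@c[:2]+c[2]-P[:,2])<2.5]
print('face slope in this camera',np.degrees(np.arctan(c[:2])),len(P)); print(env.state()['t'],env.state()['ft_force'])
E
```

```text
176 tilt 20.9 h -5.2 lat -0.8 -0.3
face slope in this camera [19.92942326 -0.04547118] 1011
25.1 [-0.93407106  0.27496528  1.64419071]
```

Tilt is 20.9° against the face's 19.9°, the nose is centred to about 1 mm, and it is pushed in about 5.5 mm. I am handing in.

```bash
python3 -c "
from cell import env
print(env.job_done())"
```

```text
the job is handed in; nothing more can be done
None
```

The job is handed in: the cover is fully open, and the probe is held about 1° from square on the middle of the spot (within about 1 mm), its nose pushed in about 5.5 mm of 12.

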